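# Gauge the depth of a sensor pocket and hold the gauge level for reading

## Task

Check the depth of the sloping sensor pocket on the flanged pipe piece before a probe is fitted: slide the blue depth gauge up out of its slot in the holder, push it gently down the pocket until its collar stops squarely on the rim, so that the pocket's floor pushes the brass pin back, and draw it all the way out again. Then hold the gauge with its rod level, well clear above the bench and the pipe piece, so that the pin can be read, and finish still holding it there. Do not let the pin get pushed in further against anything else, and leave the orange gauge, the marker, the caliper and the screw jar as they are.

Things in the scene. Friction and masses are not known exactly. Their poses are not given: they have to be found in the camera images.
- gauge: Blue plunger depth gauge, loose, 0.19 kg. Origin: on the rod's axis, at the stop face of its steel collar (28 mm diameter, 6 mm thick). +x runs along the rod (8 mm diameter, 75 mm long) and on to the tip of the brass pin (5 mm diameter, at x = 100 mm when fully out); y is the normal of the flat grip plate. Starts in a slot of the holder with rod level, x and z axes along the holder's.
- gauge_grip (a point): Middle of the blue grip plate, at x = -37 mm on the gauge's x axis. The plate is 62 mm long along x, 8 mm thick along y and 50 mm high along z; grip it across the 8 mm. In the holder its lower edge stands on the slot's floor, the upper 32 mm are free. It may be gripped at any slant in its own plane.
- gauge_pin (a joint): How far the brass pin of the blue gauge is pushed back into the rod, m: 0 fully out, 0.020 at its end stop. It slides with 2 N of friction and stays where it is left. It starts at 0 to 0.003; with the collar on the pocket's rim it reads 0.015.
- gauge_tip (a point): The free end of the blue gauge's brass pin.
- short_gauge: A shorter gauge of the same make with an orange plate (same plate and collar, same axes and origin; tip at x = 60 mm), loose, in the holder's other slot. Leave it alone.
- holder: Black slotted gauge holder, 82 x 124 x 26 mm, fixed, as is the pipe piece, between two 0.3 m high baths (walls at world y = 0.22 and -0.21, from x = 0.51 on). Origin: centre of the underside; z up. Two slots run along x at y = -32 and +32 mm, each 10 mm wide and 18 mm deep (floor 8 mm, top 26 mm above the bench), closed at the -x end; the gauges' rods point to +x. Which gauge is where varies.
- pipe: Flanged stainless pipe piece on a saddle stand, fixed. 204 mm long along x, 84 mm flanges at both ends, pipe 48 mm in diameter, its axis 55 mm above the bench; base plate 150 x 96 x 10 mm. Origin: centre of the underside, z up. The pocket rises from its top toward -x.
- pocket: Steel sensor pocket (guide tube) in the pipe piece. Origin: centre of its rim, 111 mm above the bench. +x points down into it along its axis, 45 degrees below level toward the pipe's +x; y is level. Bore 12 mm, flared to 20 mm over the last 9 mm at the mouth; rim 28 mm outside; floor 85 mm from the rim along x. Tube 20 mm outside; a 33 mm boss starts 34 mm from the rim.
- marker: White marker pen with black cap, 130 mm, loose on the bench. Leave it alone.
- caliper: Steel caliper, 220 mm, loose on the bench. Leave it alone.
- screw_jar: Clear jar with blue lid, 50 mm diameter, 58 mm high, loose on the bench. Leave it alone.

How it is judged (in metres and radians):
On the way, in this order (a step that is already met when the one before it is completed fails the run):
1. the blue gauge is lifted clear of its slot (z of gauge in the frame of holder above 0.055 m and contact force between gauge and holder below 0.1 N and contact force between the fingers and gauge above 1 N), for 0.1 s.
2. the gauge is down the pocket with its collar on the rim (within 3 mm) and the pin pushed back (distance between gauge and pocket below 0.0045 m and x of gauge in the frame of pocket above -0.003 m and angle between the x axis of gauge and the x axis of pocket, either way round below 0.08 rad and value of joint gauge_pin above 0.012 m), for 0.1 s.
3. the gauge is drawn right out of the pocket (x of gauge_tip in the frame of pocket below -0.01 m and contact force between gauge and pipe below 0.1 N), for 0.1 s.
At the end, for the whole second after the job is handed in: The blue gauge is held still, rod level within 9 degrees, collar and tip at least 130 mm above the bench, clear of pipe piece and holder; its pin still stands pushed back 15 mm (12.5 to 17.5); orange gauge (20 mm), marker, caliper and jar (30 mm) have not moved (angle between gauge's own x axis and vertical between 1.4 and 1.74 rad and height (world z) of each of gauge, gauge_tip above 0.13 m and value of joint gauge_pin between 0.0125 and 0.0175 m and contact force between the fingers and gauge above 2 N and contact force between gauge and pipe below 0.1 N and contact force between gauge and holder below 0.1 N and linear speed of gauge below 0.03 m/s and angular speed of gauge below 0.2 rad/s and distance of short_gauge from where it was at the start of the episode below 0.02 m and distance of each of marker, caliper, screw_jar from where it was at the start of the episode below 0.03 m); the arm keeps its last pose, push and grip.
It fails at once if the gauge is forced into the pipe piece (over 45 N) (contact force between gauge and pipe above 45 N).
It fails at once if the pin is driven past the pocket's reading, against something else (value of joint gauge_pin above 0.0185 m).
It fails at once if the orange gauge is disturbed (distance of short_gauge from where it was at the start of the episode above 0.02 m).
It fails at once if marker, caliper or jar is disturbed (distance of any of marker, caliper, screw_jar from where it was at the start of the episode above 0.03 m).
It also fails if it takes over 56 s, if anything falls off the work surface, if the arm or the gripper's body presses on something with over 40 N, if the wrist force passes 120 N, or if a joint passes its speed limit or range.

## Robot

A 6-joint arm with a two-finger parallel gripper is mounted at the origin on a cart in front of the work surface, level with it; the furniture and walls round the work are solid. World frame = base frame: x ahead of the robot, y to its left, z up, the work surface at z = 0. Lengths are in mm, angles in rad, forces in N, time in s.
With the tool pointing down it reaches from about 350 to 725 mm from the base axis. Payload 6 kg.
Tool frame: the origin (TCP) lies midway between the tips of the shut fingers; the grasp point (between the pads) lies bot.grasp_offset behind it (bot.grasp_offset is the distance from the TCP to the grasp point, in mm); z points along the fingers, y is the line along which they close (so a half turn about z gives the same grasp; the last joint's range is limited). The gripper opens to 85 mm and grips with 20 to 120 N. Pads are 22 mm wide; open, the fingers measure 114 mm over their backs; the gripper's body (76 mm by 85 mm) begins 54 mm behind the grasp point. The pads swing forward as they close: fully open they stand 13 mm farther back than shut.
Start: joints at [-0.975, 0.04, 0.085, 0, -1.615, -0.334], TCP at [155.302, -579.53, 231.261] pointing down, gripper open.
Joint ranges: [-2.56, 2.56], [-1.29, 2.01], [-1.08, 1.49], [-3.29, 1.98], [-2.81, -0.18], [-2.99, 2.99]. Speed limits (rad/s): [2.57, 2.57, 3.01, 3.14, 3.14, 3.14].

## Interface

Orientations are given as [roll, pitch, yaw] about the fixed x, y, z axes, in that order (R = Rz(yaw) Ry(pitch) Rx(roll)).
In Python, from station import monitor, eyes, ticket, bot gives the robot as it stands. The module is installed in compiled form; this text tells all that it offers.
- The arm moves only by the tool play_rows, never from a script. Its argument "commands" is a list of rows, each a list of 7 numbers: the shift along the tool's x, y, z each as a share of 0.12 m, from -1 to 1, then the turn, a rotation vector about the tool's x, y, z each as a share of 180 degrees, from -1 to 1, then the gripper's target within -1 to 1 (shut at 1, half-way at 0, fully open at -1). A call has 1 to 5 rows; each row is the pose to reach, as a shift and turn from the pose commanded when the call began, along the tool's axes at that moment, turning the shorter way round; what a row does not reach only later rows make up. A row lasts 1/12 s, in which the tool goes at most 41.7 mm and 7.16 degrees, less where a joint would pass 70% of its speed; a pose out of reach is approached as far as the arm can. A call with a number of a shift or a turn outside -1 to 1 is refused whole. A call with a gripper value outside its range is refused whole. The fingers move at their own pace and stop on an object; "squeeze" is the grip in N (left out, the last holds). Time passes only in rows, so rows that repeat a pose let the fingers close. It gives the time, the measured TCP pose, the force, the opening and the grip force at its end, in the units of the state.
- monitor.observe(): the state, without advancing time (a new reading comes with each control period).
- eyes.snapshot(name): name is "scene" or "top" or "wrist"; returns a dict with "color" (480x640x3 uint8, red, green, blue), "fx", "fy", "cx", "cy" (pixels), "world_to_cam" (4x4, takes a point from world to camera coordinates). Camera axes: x right, y up, looking along -z (the intrinsics and any distortion apply to the point x, -y, -z); pixel columns grow to the right and rows downward; lengths in mm; the calibration is good to about 2 mm. A picture is of the moment at which its call begins. There is no depth.
- ticket.sign_off(): hands the job in; it is judged then, once.
The state is a dict: "t": time; "joint_pos": joint angles; "dq": joint speeds; "effort": joint torques, N m; "tcp_pos": TCP position; "tool_rot": TCP orientation; "wrist_force": force on the tool from outside, world axes, zero at the start; "ft_torque": the same for the moment, N m; "width": finger opening in mm; "grip_force": force on a finger pad.
Only numpy, scipy, OpenCV 4.12 (cv2) and the standard library are available. Lean on these libraries where they do the work, as an engineer would, in place of code of your own. Each camera call takes 0.05 s, during which the arm holds its last target. There are 200 camera calls.

## Working session

There is one attempt and no reset: what is moved stays moved. The work goes in short steps, Python scripts to look and compute and a tool call to move; the robot and the scene stay as the last step left them, time stands still between calls to the robot, and variables do not carry over. Pictures are saved under pics/ and viewed, at most 10 in all, crops included, and the job is handed in when it is done.

Besides the shell and the picture viewer there is one more tool, called after "Request:" in YAML: its name, and indented under it one key for each argument. play_rows: Moves the arm, as the interface text tells. Its arguments: {"type":"object","properties":{"commands":{"type":"array"},"squeeze":{"type":"number"}},"required":["commands"]}

```bash
mkdir -p pics
python3 - <<'E'
from station import monitor, eyes, bot
import cv2,json,numpy as np
s=monitor.observe(); print(s, bot.grasp_offset)
for n in ["scene","top","wrist"]:
    d=eyes.snapshot(n); cv2.imwrite(f"pics/{n}0.png",d["color"][:,:,::-1])
    np.savez(f"pics/{n}0.npz",**d)
    print(n,d.keys(),d["fx"],d["fy"],d["cx"],d["cy"],np.round(d["world_to_cam"],3).tolist())
E
```

```text
{'t': 0.0, 'joint_pos': array([-9.75330962e-01,  4.08598912e-02,  8.38040483e-02, -4.66137196e-04,
       -1.61550505e+00, -3.33719496e-01]), 'dq': array([-1.06661869e-03, -7.31481058e-05,  8.59542374e-04,  2.29803913e-04,
        1.35057420e-03, -1.19560397e-03]), 'effort': array([ 3.84459318e-04, -3.68210506e+01,  3.47421205e+01,  6.93258405e+00,
       -5.33960672e-03,  2.92136644e-05]), 'tcp_pos': array([ 155.26701882, -579.22186583,  230.24742041]), 'tool_rot': array([ 3.13977289e+00, -1.37985349e-04, -2.87982624e+00]), 'wrist_force': array([-0.17016445, -0.35771101, -1.22705436]), 'ft_torque': array([ 0.04490535,  0.00024801, -0.07011404]), 'grip_force': 0.0, 'width': 85.6188613474359} 18.700000000000003
scene dict_keys(['color', 'fx', 'fy', 'cx', 'cy', 'world_to_cam']) 611.2769604889784 611.2769604889784 314.24271168847235 239.41113947323217 [[-0.731, -0.683, -0.004, 417.247], [0.262, -0.287, 0.921, -275.047], [-0.63, 0.672, 0.389, -825.058], [0.0, 0.0, 0.0, 1.0]]
top dict_keys(['color', 'fx', 'fy', 'cx', 'cy', 'world_to_cam']) 468.4651031377144 468.4651031377144 324.36706056500304 235.0598935874301 [[-0.006, -1.0, 0.007, -36.533], [0.977, -0.004, 0.212, -629.119], [-0.212, 0.008, 0.977, -941.631], [0.0, 0.0, 0.0, 1.0]]
wrist dict_keys(['color', 'fx', 'fy', 'cx', 'cy', 'world_to_cam']) 352.99274452379643 352.99274452379643 322.4719049700106 238.33887145568198 [[-0.258, 0.966, 0.002, 600.459], [-0.923, -0.246, -0.294, 39.611], [-0.284, -0.078, 0.956, -379.462], [0.0, 0.0, 0.0, 1.0]]
```

View pics/scene0.png

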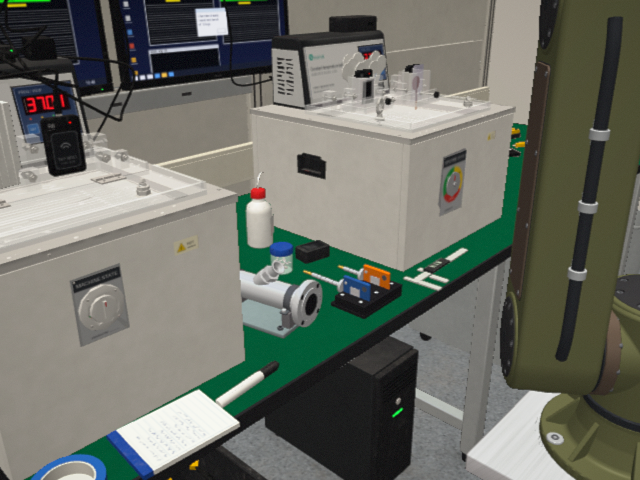

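View pics/top0.png

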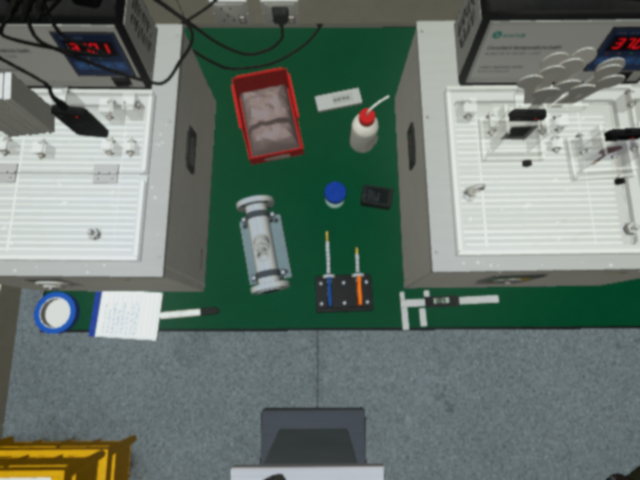

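The scene view shows the holder (≈365,290), the pipe (≈285,295), and the blue gauge nearest the camera. In the top view the blue gauge runs from (330,305) to its tip at (327,232), orange is at column 359, and the pipe runs (255,200)–(270,290). I'll zoom in for precise pixels.

Run:
```python
import cv2
a=cv2.imread("pics/top0.png")[185:325,225:385]; cv2.imwrite("pics/topc.png",cv2.resize(a,(800,700) ,interpolation=cv2.INTER_CUBIC)[0:600] if 0 else cv2.resize(a,(640,560),interpolation=cv2.INTER_CUBIC))
a=cv2.imread("pics/scene0.png")[230:345,230:420]; cv2.imwrite("pics/scenec.png",cv2.resize(a,(760,460),interpolation=cv2.INTER_CUBIC))
```

```text
(no output)
```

View pics/topc.png

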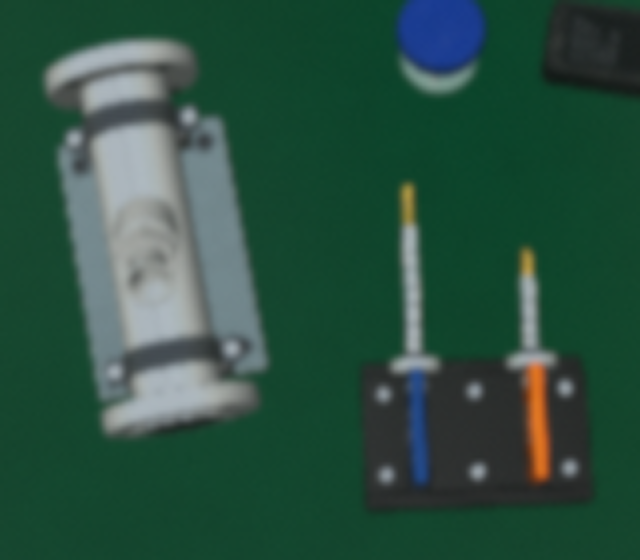

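View pics/scenec.png

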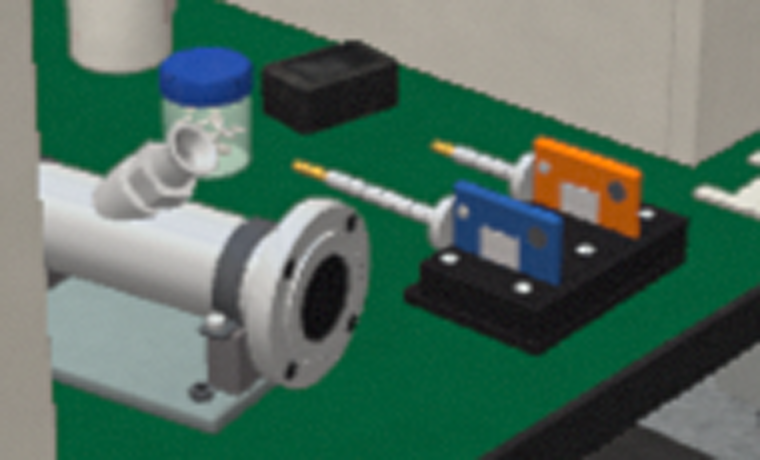

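Top crop: blue tip (408,185), collar (415,362), plate end (421,483); pipe base corners (220,117), (268,368), (100,400), (60,150). Scene crop: tip (297,164), collar (441,222), pocket rim centre (193,149).

```bash
cat > h.py <<'E'
import numpy as np
from scipy.spatial.transform import Rotation as R
from scipy.optimize import least_squares
def proj(d,P):
    P=np.atleast_2d(P); c=P@d["world_to_cam"][:3,:3].T+d["world_to_cam"][:3,3]
    return np.c_[d["cx"]+d["fx"]*c[:,0]/-c[:,2], d["cy"]+d["fy"]*c[:,1]/c[:,2]]
def tri(obs):
    f=lambda p:np.concatenate([(proj(d,p)[0]-np.array(u)) for d,u in obs])
    r=least_squares(f,[500,0,60]); return r.x,np.abs(r.fun).max()
def onz(d,u,z):
    r=least_squares(lambda p:proj(d,[p[0],p[1],z])[0]-np.array(u),[500,0]); return r.x
E
python3 - <<'E'
from h import *
T=dict(np.load("pics/top0.npz")); S=dict(np.load("pics/scene0.npz"))
t=lambda u,v:((u+.5)/4-.5+225,(v+.5)/4-.5+185)
s=lambda u,v:((u+.5)/4-.5+230,(v+.5)/4-.5+230)
np.set_printoptions(precision=1,suppress=True)
print("tip",tri([(T,t(408,185)),(S,s(297,164))]))
print("collar",tri([(T,t(415,362)),(S,s(439,221))]))
print("platerear top",tri([(T,t(421,483)),(S,s(560,227))]))
print("otip",tri([(T,t(527,250)),(S,s(435,146))]))
print("rim",tri([(T,t(153,288)),(S,s(193,149))]))
print("jar",onz(T,t(441,30),58),"tip33",onz(T,t(408,185),33),"col",onz(T,t(415,362),33),"rear58",onz(T,t(421,483),58))
print("otip33",onz(T,t(527,250),33),"oc",onz(T,t(531,360),33))
for c in [(220,117),(268,368),(100,400),(60,150)]: print("base",onz(T,t(*c),10))
print("holder", [onz(T,t(*c),26) for c in [(362,362),(580,357),(592,488),(366,493)]])
# pipe fit
C=np.array([[75,-48,10],[-75,-48,10],[-75,48,10],[75,48,10]])
U=[t(*c) for c in [(220,117),(268,368),(100,400),(60,150)]]
def f(p):
    q=C@R.from_euler('z',p[2]).as_matrix().T+[p[0],p[1],0]
    return (proj(T,q)-U).ravel()
r=least_squares(f,[600,100,0.1],x_scale=[10,10,.1]);print("pipe",r.x[:2],r.x[2],r.fun)
E
```

```text
tip (array([645. , -46.2,  31.4]), np.float64(0.6831708303350297))
collar (array([547.6, -47.8,  31.5]), np.float64(0.3697037787753743))
platerear top (array([478.7, -51.5,  51. ]), np.float64(0.5574502312051663))
otip (array([ 608.3, -111.9,   30.3]), np.float64(0.5336886914669208))
rim (array([576.4,  87.2, 108.3]), np.float64(0.448521593518592))
jar [728.5 -63.7] tip33 [646.  -45.1] col [546.6 -48.3] rear58 [479.4 -50.5]
otip33 [ 608.8 -110.9] oc [ 547.4 -111.9]
base [691.8  62.4]
base [546.7  33.5]
base [529.2 126.9]
base [672.6 153.8]
holder [array([547.7, -19.2]), array([ 549.9, -139.5]), array([ 478.2, -144.1]), array([476.2, -21.2])]
pipe [610.2  94.2] 0.19231491895898856 [ 0.5 -0.5  0.4  0.4 -0.1  0.8 -0.8 -0.8]
```

```bash
cat >> h.py <<'E'
def rot(yaw,slant):  # tool z = forward-down; slant from vertical toward +x(yaw); y along -gauge y (camera on +x side)
    z=np.array([np.sin(slant),0,-np.cos(slant)]); y=np.array([0,-1.,0]); x=np.cross(y,z)
    return R.from_euler('z',yaw)*R.from_matrix(np.c_[x,y,z])
def plan(p0,R0,p1,R1,n=None,rpc=5):
    """rows for calls from p0,R0 to p1,R1, n calls"""
    p0=np.array(p0,float);p1=np.array(p1,float)
    rv=(R0.inv()*R1).as_rotvec(); ang=np.degrees(np.linalg.norm(rv))
    n=n or int(max(1,np.ceil(np.linalg.norm(p1-p0)/118),np.ceil(ang/35.5)))
    for k in range(n):
        Rk=R0*R.from_rotvec(rv*k/n)
        print("call",k,np.round(Rk.inv().apply((p1-p0)/n)/120,4).tolist(),np.round(rv/n/np.pi,4).tolist(),"rows",round(ang/n/7.16,1),round(np.linalg.norm(p1-p0)/n/41.7,1))
def cur():
    from station import monitor
    s=monitor.observe(); return s["tcp_pos"],R.from_euler('xyz',s["tool_rot"]),s
E
python3 - <<'E'
from h import *
p,r,s=cur()
plan(p,r,[400,-50,260],rot(0.03,0),5)
plan([400,-50,260],rot(.03,0),[440,-51,120],rot(.03,np.pi/4),2)
E
```

```text
call 0 [-0.6223, 0.7466, -0.0482] [0.0, 0.0001, -0.1852] rows 4.7 2.8
call 1 [-0.9302, 0.2817, -0.0486] [0.0, 0.0001, -0.1852] rows 4.7 2.8
call 2 [-0.9319, -0.276, -0.049] [0.0, 0.0001, -0.1852] rows 4.7 2.8
call 3 [-0.6268, -0.7428, -0.0492] [0.0, 0.0001, -0.1852] rows 4.7 2.8
call 4 [-0.1153, -0.965, -0.0493] [0.0, 0.0001, -0.1852] rows 4.7 2.8
call 0 [0.1665, 0.0092, 0.5833] [0.0, 0.125, -0.0] rows 3.1 1.7
call 1 [-0.0694, 0.0092, 0.6026] [0.0, 0.125, -0.0] rows 3.1 1.7
```

Request:
play_rows:
  commands:
    - [-0.622, 0.747, -0.048, 0, 0, -0.185, 0]
    - [-0.622, 0.747, -0.048, 0, 0, -0.185, 0]
    - [-0.622, 0.747, -0.048, 0, 0, -0.185, 0]
    - [-0.622, 0.747, -0.048, 0, 0, -0.185, 0]
    - [-0.622, 0.747, -0.048, 0, 0, -0.185, 0]

```text
t: 0.57
tcp_pos: [205.2, -472.3, 237.7]
tool_rot: [-3.14, 0.0, -2.289]
wrist_force: [0.4, -0.6, -0.8]
width: 42.5
grip_force: 0.0
```

Request:
play_rows:
  commands:
    - [-0.93, 0.282, -0.049, 0, 0, -0.185, 0]
    - [-0.93, 0.282, -0.049, 0, 0, -0.185, 0]
    - [-0.93, 0.282, -0.049, 0, 0, -0.185, 0]
    - [-0.93, 0.282, -0.049, 0, 0, -0.185, 0]
    - [-0.93, 0.282, -0.049, 0, 0, -0.185, 0]

```text
t: 0.98
tcp_pos: [254.2, -366.3, 243.4]
tool_rot: [-3.14, -0.0, -1.707]
wrist_force: [-0.5, -0.5, -0.2]
width: 42.5
grip_force: 0.0
```

Request:
play_rows:
  commands:
    - [-0.932, -0.276, -0.049, 0, 0, -0.185, 0]
    - [-0.932, -0.276, -0.049, 0, 0, -0.185, 0]
    - [-0.932, -0.276, -0.049, 0, 0, -0.185, 0]
    - [-0.932, -0.276, -0.049, 0, 0, -0.185, 0]
    - [-0.932, -0.276, -0.049, 0, 0, -0.185, 0]

```text
t: 1.4
tcp_pos: [303.2, -260.3, 249.0]
tool_rot: [-3.141, -0.0, -1.125]
wrist_force: [0.2, -1.5, -0.0]
width: 42.7
grip_force: 0.0
```

Request:
play_rows:
  commands:
    - [-0.627, -0.743, -0.049, 0, 0, -0.185, 0]
    - [-0.627, -0.743, -0.049, 0, 0, -0.185, 0]
    - [-0.627, -0.743, -0.049, 0, 0, -0.185, 0]
    - [-0.627, -0.743, -0.049, 0, 0, -0.185, 0]
    - [-0.627, -0.743, -0.049, 0, 0, -0.185, 0]

```text
t: 1.82
tcp_pos: [352.1, -154.4, 254.5]
tool_rot: [-3.141, 0.0, -0.544]
wrist_force: [-0.5, 0.2, 1.2]
width: 42.6
grip_force: 0.0
```

Request:
play_rows:
  commands:
    - [-0.115, -0.965, -0.049, 0, 0, -0.185, 0]
    - [-0.115, -0.965, -0.049, 0, 0, -0.185, 0]
    - [-0.115, -0.965, -0.049, 0, 0, -0.185, 0]
    - [-0.115, -0.965, -0.049, 0, 0, -0.185, 0]
    - [-0.115, -0.965, -0.049, 0, 0, -0.185, 0]

```text
t: 2.23
tcp_pos: [401.1, -48.8, 260.0]
tool_rot: [-3.142, 0.001, 0.036]
wrist_force: [-0.1, 0.1, 0.6]
width: 42.7
grip_force: 0.0
```

Run:
```python
from station import eyes
import cv2,numpy as np
d=eyes.snapshot("wrist"); cv2.imwrite("pics/w1.png",d["color"][:,:,::-1]); np.savez("pics/w1.npz",**d)
```

```text
(no output)
```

View pics/w1.png

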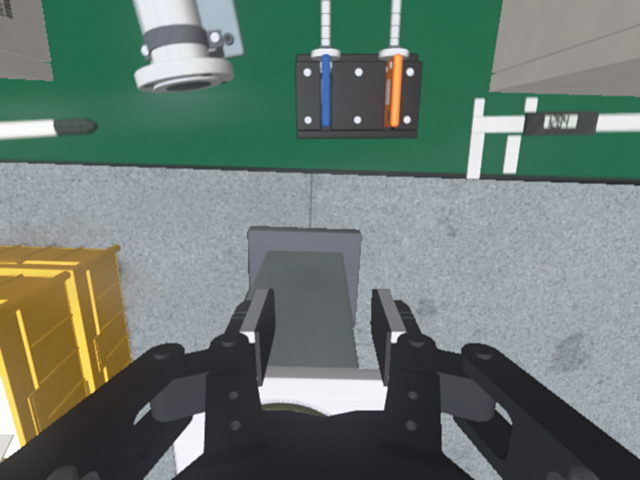

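Request:
play_rows:
  commands:
    - [0.166, 0.01, 0.4, 0, 0.125, 0, 0]
    - [0.166, 0.01, 0.4, 0, 0.125, 0, 0]
    - [0.166, 0.01, 0.4, 0, 0.125, 0, 0]
    - [0.166, 0.01, 0.4, 0, 0.125, 0, 0]
    - [0.166, 0.01, 0.4, 0, 0.125, 0, 0]

```text
t: 2.7
tcp_pos: [419.6, -51.5, 212.7]
tool_rot: [-3.139, -0.398, 0.024]
wrist_force: [0.6, 0.0, 1.0]
width: 42.8
grip_force: 0.0
```

Request:
play_rows:
  commands:
    - [-0.07, 0.01, 0.4, 0, 0.125, 0, 0]
    - [-0.07, 0.01, 0.4, 0, 0.125, 0, 0]
    - [-0.07, 0.01, 0.4, 0, 0.125, 0, 0]
    - [-0.07, 0.01, 0.4, 0, 0.125, 0, 0]
    - [-0.07, 0.01, 0.4, 0, 0.125, 0, 0]

```text
t: 3.12
tcp_pos: [452.7, -69.7, 194.7]
tool_rot: [-3.117, -0.751, 0.023]
wrist_force: [0.4, -0.7, -0.4]
width: 42.5
grip_force: 0.0
```

Run:
```python
from h import *
np.set_printoptions(precision=3,suppress=True)
W=dict(np.load("pics/w1.npz"))
print("front top",onz(W,(326,57),58),"rear",onz(W,(326.5,127),58), "collar", onz(W,(325.5,52),45))
p,r,s=cur(); print(s["joint_pos"],s["dq"],p,s["tool_rot"])
```

```text
front top [537.997 -47.966] rear [479.261 -50.684] collar [544.344 -47.384]
[ 0.544 -1.285 -1.078  0.362 -1.114  1.012] [ 0.029  0.011 -0.019 -0.007 -0.113 -0.069] [452.733 -69.74  194.696] [-3.117 -0.751  0.023]
```

Run:
```python
from h import *
p,r,s=cur()
plan(p,r,[485,-50.5,130],rot(.035,np.pi/6),1)
```

```text
call 0 [-0.1688, -0.1395, 0.5837] [-0.0057, -0.0725, -0.0021] rows 1.8 1.8
```

Request:
play_rows:
  commands:
    - [-0.169, -0.14, 0.584, -0.006, -0.0725, -0.002, 0]
    - [-0.169, -0.14, 0.584, -0.006, -0.0725, -0.002, 0]
    - [-0.169, -0.14, 0.584, -0.006, -0.0725, -0.002, 0]
    - [-0.169, -0.14, 0.584, -0.006, -0.0725, -0.002, 0]
    - [-0.169, -0.14, 0.584, -0.006, -0.0725, -0.002, 0]

```text
t: 3.53
tcp_pos: [483.7, -50.1, 123.5]
tool_rot: [3.135, -0.509, 0.037]
wrist_force: [-0.5, 0.6, 0.3]
width: 42.7
grip_force: 0.0
```

Run:
```python
from h import *
np.set_printoptions(precision=3,suppress=True)
p,r,s=cur(); print(s["joint_pos"],p,s["tool_rot"])
g=np.array([510,-49.3,50])  # grasp point
Rt=rot(.035,np.pi/6); tcp=g+18.7*Rt.as_matrix()[:,2]; print(tcp)
pre=tcp-60*Rt.as_matrix()[:,2]
plan(p,r,pre,Rt)
```

```text
[ 0.469 -0.838 -0.916  0.246 -1.04   1.06 ] [483.701 -50.056 123.516] [ 3.135 -0.509  0.037]
[519.344 -48.973  33.805]
call 0 [-0.1123, -0.0004, 0.2976] [0.0017, 0.0045, 0.0004] rows 0.1 0.9
```

Request:
play_rows:
  commands:
    - [-0.112, 0, 0.298, 0.0017, 0.0045, 0, 0.2]
    - [-0.112, 0, 0.298, 0.0017, 0.0045, 0, 0.2]
    - [-0.112, 0, 0.298, 0.0017, 0.0045, 0, 0.2]

```text
t: 3.78
tcp_pos: [489.4, -50.0, 89.7]
tool_rot: [-3.139, -0.533, 0.037]
wrist_force: [0.2, -0.1, 2.3]
width: 34.1
grip_force: 0.0
```

Run:
```python
from h import *
import cv2
from station import eyes
np.set_printoptions(precision=3,suppress=True)
d=eyes.snapshot("wrist"); cv2.imwrite("pics/w2.png",d["color"][:,:,::-1]); np.savez("pics/w2.npz",**d)
p,r,s=cur(); print(s["joint_pos"],p,s["tool_rot"])
Rt=rot(.035,np.pi/6); plan(p,r,[519.3,-49,34],Rt)
print(proj(d,[[538,-48,58],[479,-50.5,58],[547,-48,33],[645,-45.5,33]]))
```

```text
[ 0.459 -0.839 -0.985  0.259 -0.941  1.048] [490.549 -49.568  92.431] [-3.139 -0.538  0.037]
call 0 [-0.0435, 0.0058, 0.5409] [-0.0013, -0.0044, 0.0006] rows 0.1 1.6
[[320.532 222.697]
 [320.955 330.309]
 [321.377 219.834]
 [323.116  86.289]]
```

View pics/w2.png

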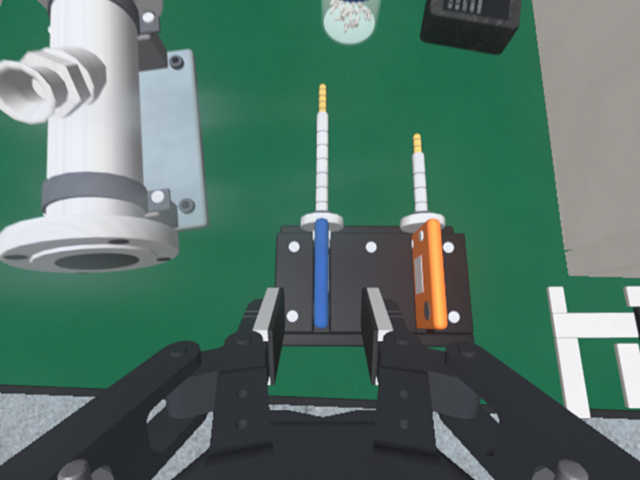

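The wrist view shows the blue plate from (321,222) to (321,328), centred between the pads, and the tip at (322,85). This matches my model within 2 px. Next is the descent and grip.

Request:
play_rows:
  commands:
    - [-0.011, 0.0015, 0.14, -0.001, -0.004, 0, 0.2]
    - [-0.022, 0.003, 0.28, -0.001, -0.004, 0, 0.2]
    - [-0.033, 0.0045, 0.42, -0.001, -0.004, 0, 0.2]
    - [-0.0435, 0.006, 0.53, -0.001, -0.004, 0, 0.2]
    - [-0.0435, 0.006, 0.53, -0.001, -0.004, 0, 0.2]

```text
t: 4.25
tcp_pos: [518.9, -48.8, 33.7]
tool_rot: [-3.141, -0.523, 0.037]
wrist_force: [-0.6, -1.0, -0.3]
width: 34.1
grip_force: 0.0
```

Request:
play_rows:
  commands:
    - [0, 0, 0, 0, 0, 0, 0.2]
    - [0, 0, 0, 0, 0, 0, 1]
    - [0, 0, 0, 0, 0, 0, 1]
    - [0, 0, 0, 0, 0, 0, 1]
    - [0, 0, 0, 0, 0, 0, 1]
  squeeze: 60

```text
t: 4.67
tcp_pos: [519.5, -48.3, 35.6]
tool_rot: [-3.141, -0.527, 0.038]
wrist_force: [-5.4, 0.7, 7.3]
width: 6.6
grip_force: 60.5
```

Run:
```python
from h import *
np.set_printoptions(precision=3,suppress=True)
p,r,s=cur(); print(s["joint_pos"],p,s["tool_rot"],s["width"],s["grip_force"],s["wrist_force"])
plan(p,r,p+[0,0,40],r)
plan(p+[0,0,40],r,p+[0,0,150],r)
```

```text
[ 0.413 -0.653 -0.997  0.273 -0.749  1.04 ] [519.491 -48.312  35.556] [-3.141 -0.527  0.038] 6.597873429812952 60.498812198638916 [-5.357  0.652  7.261]
call 0 [0.1676, -0.0002, -0.2881] [0.0, 0.0, 0.0] rows 0.0 1.0
call 0 [0.4609, -0.0006, -0.7924] [0.0, 0.0, 0.0] rows 0.0 2.6
```

Request:
play_rows:
  commands:
    - [0.042, 0, -0.072, 0, 0, 0, 1]
    - [0.084, 0, -0.144, 0, 0, 0, 1]
    - [0.126, 0, -0.216, 0, 0, 0, 1]
    - [0.168, 0, -0.288, 0, 0, 0, 1]
    - [0.168, 0, -0.288, 0, 0, 0, 1]

```text
t: 5.08
tcp_pos: [519.9, -48.4, 76.5]
tool_rot: [-3.141, -0.527, 0.037]
wrist_force: [-0.4, 0.3, -0.6]
width: 6.8
grip_force: 60.1
```

Request:
play_rows:
  commands:
    - [0.15, 0, -0.26, 0, 0, 0, 1]
    - [0.3, 0, -0.52, 0, 0, 0, 1]
    - [0.46, 0, -0.79, 0, 0, 0, 1]
    - [0.46, 0, -0.79, 0, 0, 0, 1]
    - [0.46, 0, -0.79, 0, 0, 0, 1]

```text
t: 5.5
tcp_pos: [520.0, -48.4, 185.6]
tool_rot: [-3.14, -0.527, 0.037]
wrist_force: [-0.2, -0.6, -2.7]
width: 7.2
grip_force: 60.3
```

Run:
```python
from h import *
import cv2
from station import eyes
np.set_printoptions(precision=3,suppress=True)
p,r,s=cur(); print(s["joint_pos"],p,s["tool_rot"],s["width"],s["grip_force"],s["wrist_force"])
ims=[]
for n in ["wrist","top","scene"]:
    d=eyes.snapshot(n); np.savez(f"pics/{n}3.npz",**d); print(n,proj(d,p)); ims.append(d["color"][:,:,::-1])
w=ims[0][0:400,170:470]
a=ims[2][190:350,230:430]
t=ims[1][180:310,230:390]
m=np.zeros((600,800,3),np.uint8); m[:400,:300]=w; m[:400,300:800]=cv2.resize(a,(500,400),interpolation=cv2.INTER_CUBIC)
m[400:600,:246]=cv2.resize(t,(246,200))
cv2.imwrite("pics/m3.png",m)
```

```text
[ 0.421 -0.706 -0.733  0.216 -1.058  1.127] [519.991 -48.387 185.591] [-3.14  -0.527  0.037] 7.20787626102956 60.34811496734619 [-0.171 -0.561 -2.713]
wrist [[320.231 307.853]]
top [[329.824 278.824]]
scene [[352.444 213.992]]
```

View pics/m3.png

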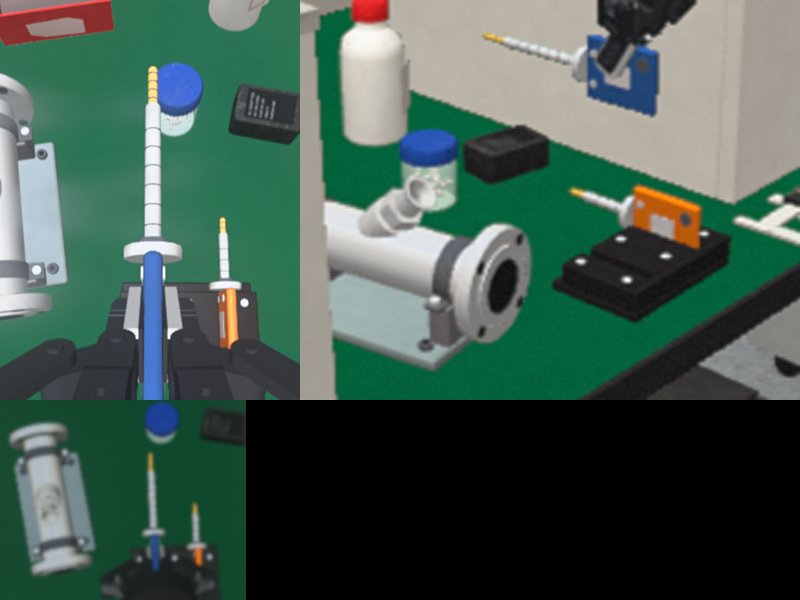

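The gauge is held with its rod level: tip at wrist (322,67), scene (303.6,204.4); collar at wrist (323,252), scene (342.4,216). Orange and the jar are undisturbed.

```bash
python3 - <<'E'
from h import *
np.set_printoptions(precision=3,suppress=True)
W,T,S=[dict(np.load(f"pics/{n}3.npz")) for n in ["wrist","top","scene"]]
exp=np.array([[547.5,-48,183],[645.5,-45.3,183]])
for n,d in zip("WTS",[W,T,S]): print(n,proj(d,exp).ravel())
print(tri([(W,(322,67)),(S,(303.6,204.4))]),tri([(W,(323,250)),(S,(342,216))]))
# rim from wrist w2 view + scene0 + top
W2=dict(np.load("pics/w2.npz")); T0=dict(np.load("pics/top0.npz")); S0=dict(np.load("pics/scene0.npz"))
rs=(192.5/4-.4+230,149/4-.4+230); rt=(153.5/4-.4+225,288.5/4-.4+185)
print("rim",tri([(W2,(24,91)),(S0,rs)]),tri([(W2,(24,91)),(S0,rs),(T0,rt)]))
print(proj(W2,[[576,87,111],[574,88,111]]))
E
python3 -c "
import cv2
a=cv2.imread('pics/w2.png')[0:280,0:215]
cv2.imwrite('pics/w2c.png',cv2.resize(a,None,fx=2,fy=2,interpolation=cv2.INTER_CUBIC))"
```

```text
W [321.687 248.737 323.494  68.835]
T [329.469 264.382 327.646 213.878]
S [340.836 211.847 301.81  200.434]
(array([648.986, -44.602, 179.292]), np.float64(3.296171589242306)) (array([548.354, -48.685, 174.868]), np.float64(1.326602829789124))
rim (array([580.179,  88.017, 110.3  ]), np.float64(1.399565233291412)) (array([579.327,  87.078, 111.227]), np.float64(2.167359175756644))
[[ 22.905  98.622]
 [ 19.662 102.484]]
```

View pics/w2c.png

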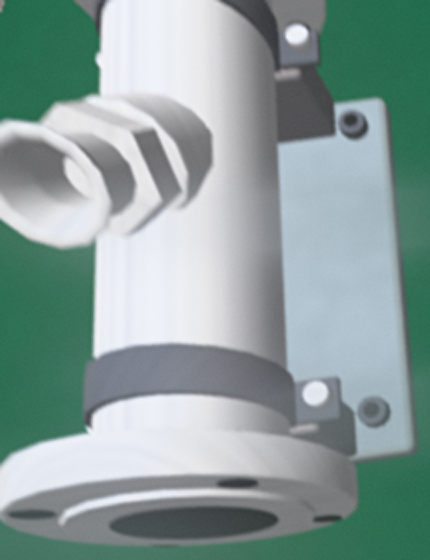

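```bash
cat >> h.py <<'E'
def seg(img,kind,box=None):
    import cv2
    h=cv2.cvtColor(np.ascontiguousarray(img),cv2.COLOR_RGB2HSV)
    lo,hi={"brass":((15,110,120),(32,255,255)),"blue":((100,130,60),(125,255,255))}[kind]
    m=cv2.inRange(h,lo,hi)
    if box: q=np.zeros_like(m); a,b,c,e=box; q[b:e,a:c]=m[b:e,a:c]; m=q
    n,l,st,ce=cv2.connectedComponentsWithStats(m)
    return m,[(st[i].tolist(),np.round(ce[i],1).tolist()) for i in range(1,n) if st[i][4]>=5]
E
python3 - <<'E'
from h import *
from station import eyes
np.set_printoptions(precision=2,suppress=True)
p,r,s=cur(); print(p,s["tool_rot"])
for n,b in [("wrist",(280,30,370,150)),("scene",(270,180,360,230)),("top",(310,180,345,300))]:
    d=eyes.snapshot(n); np.savez(f"pics/{n}4.npz",**d)
    print(n,seg(d["color"],"brass",b)[1],seg(d["color"],"blue",(300,150,400,480))[1])
Rt=rot(.19,np.pi/6)
plan(p,r,[500,30,205],Rt); plan([500,30,205],Rt,[500,130,205],Rt)
E
```

```text
[518.5  -48.8  180.57] [ 3.14 -0.52  0.04]
wrist [([319, 66, 8, 6, 24], [322.4, 68.8]), ([318, 73, 5, 8, 21], [319.4, 76.2]), ([325, 73, 2, 7, 14], [325.5, 76.0]), ([324, 81, 3, 8, 16], [325.3, 84.1]), ([318, 82, 4, 7, 17], [319.2, 84.6]), ([318, 90, 3, 7, 13], [319.0, 92.8]), ([323, 90, 4, 7, 16], [325.2, 92.6]), ([319, 99, 2, 3, 5], [319.4, 99.8]), ([325, 99, 2, 3, 5], [325.6, 99.8])] [([312, 252, 22, 162, 2991], [322.4, 334.2])]
scene [([304, 204, 7, 3, 15], [307.0, 205.0])] [([346, 204, 6, 6, 28], [348.1, 206.4]), ([345, 208, 28, 28, 354], [362.1, 223.6])]
top [([327, 215, 2, 11, 21], [327.5, 220.2])] [([324, 181, 23, 22, 390], [334.8, 191.7]), ([329, 268, 5, 24, 95], [330.7, 280.2])]
call 0 [-0.0112, -0.662, -0.241] [0.0242, 0.0011, -0.0421] rows 1.2 2.0
call 0 [0.1363, -0.8183, 0.0787] [0.0, 0.0, 0.0] rows 0.0 2.4
```

Request:
play_rows:
  commands:
    - [-0.011, -0.662, -0.241, 0.024, 0.001, -0.042, 1]
    - [-0.011, -0.662, -0.241, 0.024, 0.001, -0.042, 1]
    - [-0.011, -0.662, -0.241, 0.024, 0.001, -0.042, 1]
    - [-0.011, -0.662, -0.241, 0.024, 0.001, -0.042, 1]
    - [-0.011, -0.662, -0.241, 0.024, 0.001, -0.042, 1]

```text
t: 6.22
tcp_pos: [500.3, 30.3, 206.1]
tool_rot: [3.141, -0.525, 0.191]
wrist_force: [0.4, -0.7, -2.1]
width: 7.1
grip_force: 60.3
```

Run:
```python
from h import *
from station import eyes
W,S,T=[dict(np.load(f"pics/{n}4.npz")) for n in ["wrist","scene","top"]]
exp=np.array([[546.5,-48.3,178],[644.5,-45.3,178]])
for n,d in zip("WST",[W,S,T]): print(n,proj(d,exp).ravel())
print(tri([(W,(322.4,66)),(S,(304,204.3))]))
d=eyes.snapshot("wrist"); np.savez("pics/w5.npz",**d); p,r,s=cur(); print(p,s["tool_rot"])
```

```text
W [321.50417024 247.57577995 322.75824618  66.81730421]
S [341.31693393 214.46527124 302.20941953 202.97300359]
T [329.58502419 265.30705598 327.61343563 215.04297043]
(array([644.58824823, -45.23445139, 178.11194997]), np.float64(1.8471369486833282))
[500.41643716  29.53707842 205.96648348] [ 3.14041176 -0.52464026  0.18944937]
```

Request:
play_rows:
  commands:
    - [0.136, -0.818, 0.079, 0, 0, 0, 1]
    - [0.136, -0.818, 0.079, 0, 0, 0, 1]
    - [0.136, -0.818, 0.079, 0, 0, 0, 1]
    - [0.136, -0.818, 0.079, 0, 0, 0, 1]
    - [0.136, -0.818, 0.079, 0, 0, 0, 1]

```text
t: 6.68
tcp_pos: [500.7, 129.3, 205.5]
tool_rot: [3.139, -0.524, 0.19]
wrist_force: [-0.5, 0.3, -2.7]
width: 6.6
grip_force: 60.4
```

Run:
```python
from h import *
from station import eyes
import cv2
d=eyes.snapshot("wrist"); np.savez("pics/w6.npz",**d); p,r,s=cur(); print(p,s["tool_rot"],s["joint_pos"])
a=dict(np.load("pics/w5.npz"));m=np.zeros((600,800,3),np.uint8)
for k,q in enumerate([a,d]):
    c=proj(q,[578,87,111])[0]; x=int(np.clip(c[0]-67,0,640-134));y=int(np.clip(c[1]-100,0,280)); print(c,"off",x,y)
    cr=q["color"][y:y+200,x:x+133,::-1]; m[:,k*400:k*400+399]=cv2.resize(cr,(399,600),interpolation=cv2.INTER_CUBIC)
cv2.imwrite("pics/m6.png",m)
```

```text
[500.78684412 128.80076473 205.99222494] [ 3.13976077 -0.52446621  0.18865868] [ 0.85222    -0.71741132 -0.74654298  0.34815892 -1.13910215  0.82480869]
[267.35784542 195.62166634] off 200 95
[395.21589569 219.07060075] off 328 119
```

View pics/m6.png

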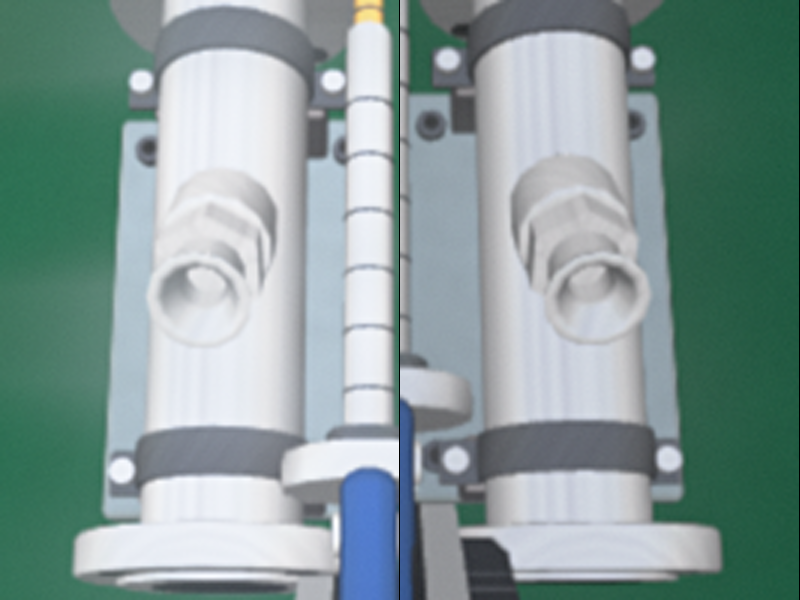

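Left view: rim centre (199,299) → wrist pixel (266,194.5). Right view: (599,298) → (394.3,218.1). The pipe runs parallel to the image column at yaw 0.19.

```bash
cat >> h.py <<'E'
# gauge pose in tool frame, from the grasp: TCP (518.5,-48.8,180.57) rpy measured; collar origin & axis in world
RG0=R.from_euler('xyz',[3.14,-.522,.037]); PG0=np.array([518.5,-48.8,180.57])
O=RG0.inv().apply(np.array([546.5,-48.3,178])-PG0); RG=RG0.inv()*R.from_euler('z',.031)
def pocketR(yaw): return R.from_euler('z',yaw)*R.from_euler('y',np.pi/4)
def tcp_for(org,Rg):
    Rt=Rg*RG.inv(); return org-Rt.apply(O),Rt
def gauge(p,r): return p+r.apply(O),r*RG
E
python3 - <<'E'
from h import *
np.set_printoptions(precision=2,suppress=True)
A,B=dict(np.load("pics/w5.npz")),dict(np.load("pics/w6.npz"))
T0=dict(np.load("pics/top0.npz")); S0=dict(np.load("pics/scene0.npz"))
rs=(192.5/4-.4+230,149/4-.4+230)
a,b=(266,194.5),(394.3,218.1)
print(tri([(A,a),(B,b)]),tri([(A,a),(B,b),(S0,rs)]),onz(A,a,111),onz(B,b,111),O)
P=np.array([577.5,87.5,111]); Rp=pocketR(.192); ax=Rp.apply([1,0,0])
p,r,s=cur()
for d in (125,):
    q,Rt=tcp_for(P-ax*d,Rp); print("pre",q,Rt.as_euler('xyz')); plan(p,r,q,Rt,3)
E
```

```text
(array([578.29,  87.96, 112.12]), np.float64(0.04002307032646968)) (array([578.93,  88.  , 109.65]), np.float64(0.8712198507581093)) [578.69  88.22] [578.62  87.79] [22.99  0.51 16.19]
pre [473.01  67.56 221.01] [-3.14  0.26  0.2 ]
call 0 [-0.0723, 0.1528, -0.0897] [0.0006, -0.0836, -0.0009] rows 2.1 0.6
call 1 [-0.0936, 0.1524, -0.0681] [0.0006, -0.0836, -0.0009] rows 2.1 0.6
call 2 [-0.1085, 0.152, -0.0417] [0.0006, -0.0836, -0.0009] rows 2.1 0.6
```

Request:
play_rows:
  commands:
    - [-0.071, 0.151, -0.09, 0.0006, -0.0836, -0.001, 1]
    - [-0.071, 0.151, -0.09, 0.0006, -0.0836, -0.001, 1]
    - [-0.071, 0.151, -0.09, 0.0006, -0.0836, -0.001, 1]
    - [-0.071, 0.151, -0.09, 0.0006, -0.0836, -0.001, 1]

```text
t: 7.07
tcp_pos: [493.1, 108.5, 211.1]
tool_rot: [3.14, -0.261, 0.189]
wrist_force: [-1.2, -0.1, -2.2]
width: 6.7
grip_force: 60.3
```

Request:
play_rows:
  commands:
    - [-0.091, 0.15, -0.069, 0.0006, -0.0836, -0.001, 1]
    - [-0.091, 0.15, -0.069, 0.0006, -0.0836, -0.001, 1]
    - [-0.091, 0.15, -0.069, 0.0006, -0.0836, -0.001, 1]
    - [-0.091, 0.15, -0.069, 0.0006, -0.0836, -0.001, 1]

```text
t: 7.4
tcp_pos: [483.2, 88.8, 215.3]
tool_rot: [3.142, 0.002, 0.193]
wrist_force: [-0.7, -0.7, -1.6]
width: 6.8
grip_force: 60.2
```

Request:
play_rows:
  commands:
    - [-0.106, 0.15, -0.042, 0.0006, -0.0836, -0.001, 1]
    - [-0.106, 0.15, -0.042, 0.0006, -0.0836, -0.001, 1]
    - [-0.106, 0.15, -0.042, 0.0006, -0.0836, -0.001, 1]
    - [-0.106, 0.15, -0.042, 0.0006, -0.0836, -0.001, 1]
    - [-0.106, 0.15, -0.042, 0.0006, -0.0836, -0.001, 1]

```text
t: 7.82
tcp_pos: [473.4, 69.1, 222.9]
tool_rot: [-3.139, 0.257, 0.199]
wrist_force: [-0.8, 0.7, -1.6]
width: 7.2
grip_force: 60.3
```

```bash
cat >> h.py <<'E'
P=np.array([578.6,88,111.]); Rp=pocketR(.192); ax=Rp.apply([1,0,0])
def inp():
    p,r,s=cur(); o,g=gauge(p,r); return np.r_[Rp.inv().apply(o-P),(Rp.inv()*g).as_rotvec()],s
E
python3 - <<'E'
from h import *
from station import eyes
import cv2
np.set_printoptions(precision=3,suppress=True)
d=eyes.snapshot("wrist"); np.savez("pics/w7.npz",**d); sc=eyes.snapshot("scene"); np.savez("pics/s7.npz",**sc)
p,r,s=cur(); print(p,s["tool_rot"],s["joint_pos"],s["wrist_force"]); print("gauge in pocket",inp()[0])
print(seg(d["color"],"brass")[1]); o,g=gauge(p,r)
tip=o+g.apply([98,0,0]); print("pred tip",proj(d,tip),proj(sc,tip),"rim",proj(d,P),proj(sc,P))
m=np.zeros((600,800,3),np.uint8)
m[:,:400]=cv2.resize(d["color"][40:340,220:420,::-1],(400,600),interpolation=cv2.INTER_CUBIC)
m[:,400:]=cv2.resize(sc["color"][170:320,230:330,::-1],(400,600),interpolation=cv2.INTER_CUBIC)
cv2.imwrite("pics/m7.png",m)
E
```

```text
[473.109  69.274 224.158] [-3.138  0.256  0.201] [ 0.505 -0.052 -0.011 -0.083 -1.854  1.252] [-0.672 -0.108 -1.71 ]
gauge in pocket [-127.742    1.458    1.914   -0.001   -0.008    0.003]
[([580, 37, 12, 15, 93], [585.5, 43.9]), ([576, 52, 9, 7, 45], [580.1, 54.9]), ([319, 67, 8, 5, 24], [322.7, 69.0]), ([319, 73, 8, 7, 46], [322.5, 75.7]), ([319, 81, 3, 7, 17], [319.9, 83.9]), ([323, 81, 4, 7, 22], [324.7, 83.7]), ([319, 90, 2, 6, 12], [319.5, 92.5]), ([324, 90, 3, 6, 15], [325.2, 92.3]), ([325, 98, 2, 3, 5], [325.4, 99.2]), ([526, 134, 37, 66, 322], [543.8, 166.0]), ([0, 152, 138, 263, 24589], [65.7, 269.8])]
pred tip [[321.441  68.245]] [[285.132 256.287]] rim [[324.955  25.544]] [[277.114 265.348]]
```

View pics/m7.png

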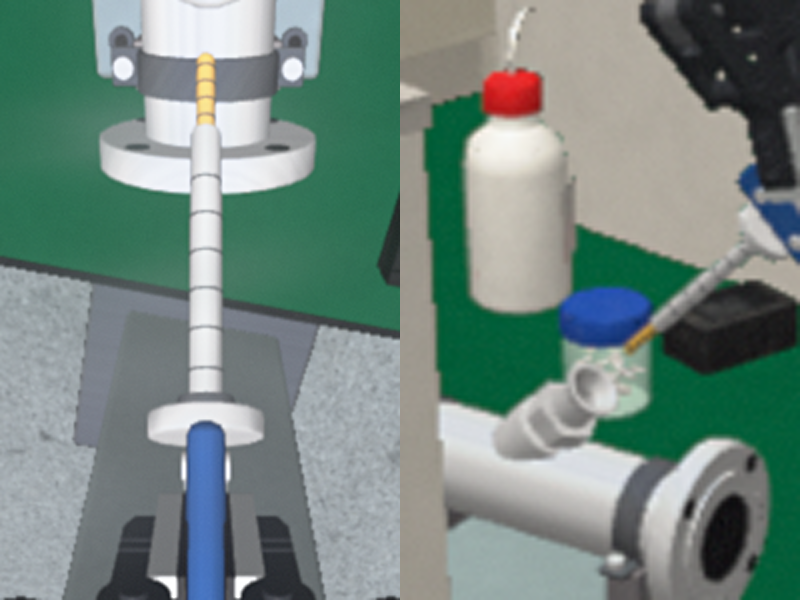

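The tip is just above and in line with the mouth (scene crop: tip (628,349), rim (594,390)), within about 1.5 mm of the prediction. I'll correct the offset and start inserting.

```bash
cat > ins.py <<'E'
from h import *
import sys
np.set_printoptions(precision=3,suppress=True)
e,s=inp(); print("in pocket",e,"F pocket",Rp.inv().apply(s["wrist_force"]),s["ft_torque"],"t",s["t"])
p,r,_=cur()
q,Rt=tcp_for(P+Rp.apply([float(sys.argv[1]),0,0]),Rp)
plan(p,r,q,Rt,1); print("per 10mm axis",r.inv().apply(ax)*10/120)
E
python3 ins.py -97
```

```text
in pocket [-127.742    1.458    1.914   -0.001   -0.008    0.003] F pocket [ 0.729  0.022 -1.69 ] [ 0.149 -0.788  0.023] t 7.9167
call 0 [0.214, 0.0135, 0.1417] [-0.0001, -0.0025, 0.001] rows 0.1 0.7
per 10mm axis [0.072 0.001 0.042]
```

Request:
play_rows:
  commands:
    - [0.07, 0.013, 0.06, 0, -0.0025, 0.001, 1]
    - [0.14, 0.0135, 0.1, 0, -0.0025, 0.001, 1]
    - [0.214, 0.0135, 0.142, 0, -0.0025, 0.001, 1]
    - [0.214, 0.0135, 0.142, 0, -0.0025, 0.001, 1]
    - [0.214, 0.0135, 0.142, 0, -0.0025, 0.001, 1]

```text
t: 8.33
tcp_pos: [493.7, 72.0, 197.9]
tool_rot: [-3.139, 0.272, 0.197]
wrist_force: [0.1, 0.5, -2.5]
width: 6.8
grip_force: 60.4
```

```bash
python3 ins.py -85
python3 - <<'E'
from h import *
from station import eyes
d=eyes.snapshot("wrist");print(proj(d,P),[c for c in seg(d["color"],"brass",(290,0,360,130))[1]])
E
```

```text
in pocket [-94.58    0.134  -2.424  -0.      0.008  -0.001] F pocket [ 1.943  0.454 -1.629] [ 0.194 -0.93  -0.03 ] t 8.3333
call 0 [0.0783, 0.0017, 0.0232] [0.0001, 0.0026, -0.0002] rows 0.1 0.2
per 10mm axis [0.073 0.    0.041]
[[322.35447566  69.17715996]] [([320, 67, 7, 4, 16], [323.0, 68.7]), ([319, 73, 3, 7, 15], [319.8, 75.7]), ([324, 73, 3, 6, 17], [324.9, 75.6]), ([319, 81, 2, 7, 13], [319.5, 84.2]), ([324, 81, 3, 7, 16], [325.1, 83.8]), ([325, 90, 2, 6, 10], [325.4, 92.1])]
```

Request:
play_rows:
  commands:
    - [0, 0, 0, 0, 0, 0, 1]
    - [0, 0, 0, 0, 0, 0, 1]
    - [0, 0, 0, 0, 0, 0, 1]
    - [0, 0, 0, 0, 0, 0, 1]

```text
t: 8.72
tcp_pos: [493.8, 72.1, 199.3]
tool_rot: [-3.139, 0.269, 0.197]
wrist_force: [0.3, 0.6, -2.6]
width: 6.6
grip_force: 60.4
```

```bash
python3 ins.py -85
```

```text
in pocket [-95.45    0.238  -1.261   0.      0.006  -0.   ] F pocket [ 2.15   0.536 -1.532] [ 0.194 -0.883 -0.008] t 8.7167
call 0 [0.0801, 0.0025, 0.035] [-0.0001, 0.0018, -0.0001] rows 0.0 0.3
per 10mm axis [0.072 0.    0.041]
```

Request:
play_rows:
  commands:
    - [0.027, 0.0008, 0.012, 0, 0.0018, 0, 1]
    - [0.053, 0.0016, 0.024, 0, 0.0018, 0, 1]
    - [0.08, 0.0025, 0.035, 0, 0.0018, 0, 1]
    - [0.08, 0.0025, 0.035, 0, 0.0018, 0, 1]
    - [0.08, 0.0025, 0.035, 0, 0.0018, 0, 1]

```text
t: 9.13
tcp_pos: [501.8, 73.4, 192.0]
tool_rot: [-3.139, 0.265, 0.197]
wrist_force: [0.9, 0.3, -3.0]
width: 6.7
grip_force: 60.4
```

```bash
python3 ins.py -70
```

```text
in pocket [-84.508  -0.08   -0.616   0.      0.002  -0.   ] F pocket [ 2.79   0.154 -1.506] [ 0.114 -0.913  0.072] t 9.1333
call 0 [0.1072, 0.0, 0.056] [0.0, 0.0005, -0.0002] rows 0.0 0.3
per 10mm axis [0.072 0.    0.041]
```

Request:
play_rows:
  commands:
    - [0.036, 0, 0.019, 0, 0.0005, 0, 1]
    - [0.072, 0, 0.038, 0, 0.0005, 0, 1]
    - [0.107, 0, 0.056, 0, 0.0005, 0, 1]
    - [0.107, 0, 0.056, 0, 0.0005, 0, 1]
    - [0.107, 0, 0.056, 0, 0.0005, 0, 1]

```text
t: 9.55
tcp_pos: [512.2, 75.5, 182.0]
tool_rot: [-3.139, 0.264, 0.197]
wrist_force: [-0.0, -0.3, -2.7]
width: 7.0
grip_force: 60.4
```

```bash
python3 ins.py -50
```

```text
in pocket [-69.961   0.006  -0.115   0.      0.     -0.   ] F pocket [ 1.837 -0.337 -1.932] [ 0.197 -0.867  0.009] t 9.55
call 0 [0.1446, 0.0009, 0.0821] [0.0, 0.0001, -0.0002] rows 0.0 0.5
per 10mm axis [0.072 0.    0.042]
```

Request:
play_rows:
  commands:
    - [0.036, 0, 0.021, 0, 0, 0, 1]
    - [0.072, 0, 0.041, 0, 0, 0, 1]
    - [0.108, 0, 0.062, 0, 0, 0, 1]
    - [0.144, 0, 0.082, 0, 0, 0, 1]
    - [0.144, 0, 0.082, 0, 0, 0, 1]

```text
t: 9.97
tcp_pos: [526.2, 78.4, 167.2]
tool_rot: [-3.139, 0.264, 0.197]
wrist_force: [-0.6, -0.1, -2.5]
width: 6.7
grip_force: 60.3
```

```bash
python3 ins.py -32
```

```text
in pocket [-49.382   0.166  -0.505   0.      0.001  -0.   ] F pocket [ 1.323 -0.028 -2.193] [ 0.116 -0.849  0.003] t 9.9667
call 0 [0.1276, 0.0022, 0.0686] [-0.0, 0.0003, -0.0002] rows 0.0 0.4
per 10mm axis [0.072 0.    0.041]
```

Request:
play_rows:
  commands:
    - [0.032, 0, 0.017, 0, 0, 0, 1]
    - [0.064, 0.001, 0.034, 0, 0, 0, 1]
    - [0.096, 0.002, 0.052, 0, 0, 0, 1]
    - [0.127, 0.002, 0.069, 0, 0, 0, 1]
    - [0.127, 0.002, 0.069, 0, 0, 0, 1]

```text
t: 10.38
tcp_pos: [538.7, 80.6, 155.5]
tool_rot: [-3.139, 0.264, 0.197]
wrist_force: [0.0, 0.2, -2.9]
width: 6.8
grip_force: 60.4
```

```bash
python3 ins.py -17
```

```text
in pocket [-32.224  -0.032   0.196   0.      0.     -0.001] F pocket [ 2.122  0.161 -2.04 ] [ 0.127 -0.861 -0.032] t 10.3833
call 0 [0.1091, 0.0004, 0.0647] [0.0, 0.0001, -0.0002] rows 0.0 0.4
per 10mm axis [0.072 0.    0.042]
```

Request:
play_rows:
  commands:
    - [0.036, 0, 0.021, 0, 0, 0, 1]
    - [0.072, 0, 0.043, 0, 0, 0, 1]
    - [0.109, 0, 0.065, 0, 0, 0, 1]
    - [0.109, 0, 0.065, 0, 0, 0, 1]
    - [0.109, 0, 0.065, 0, 0, 0, 1]

```text
t: 10.8
tcp_pos: [549.1, 82.6, 145.3]
tool_rot: [-3.139, 0.263, 0.197]
wrist_force: [-0.7, 1.2, -3.8]
width: 6.9
grip_force: 60.3
```

```bash
python3 ins.py -9
```

```text
in pocket [-17.452  -0.074   0.434   0.     -0.     -0.001] F pocket [ 2.372  1.27  -3.052] [ 0.408 -0.682 -0.054] t 10.8
call 0 [0.0593, -0.0002, 0.0382] [0.0001, -0.0001, -0.0002] rows 0.0 0.2
per 10mm axis [0.072 0.    0.042]
```

Request:
play_rows:
  commands:
    - [0.018, -0.003, 0.014, 0, 0, 0, 1]
    - [0.036, -0.004, 0.026, 0, 0, 0, 1]
    - [0.055, -0.004, 0.038, 0, 0, 0, 1]
    - [0.055, -0.004, 0.038, 0, 0, 0, 1]
    - [0.055, -0.004, 0.038, 0, 0, 0, 1]

```text
t: 11.22
tcp_pos: [554.1, 84.1, 139.7]
tool_rot: [-3.139, 0.262, 0.197]
wrist_force: [-1.2, -0.3, -2.4]
width: 6.8
grip_force: 60.4
```

```bash
python3 ins.py -4
```

```text
in pocket [-9.809  0.5    0.202  0.    -0.001 -0.   ] F pocket [ 0.825 -0.052 -2.532] [ 0.125 -0.822  0.022] t 11.2167
call 0 [0.0412, 0.0045, 0.0254] [-0.0, -0.0004, -0.0001] rows 0.0 0.1
per 10mm axis [0.072 0.    0.042]
```

Request:
play_rows:
  commands:
    - [0.014, 0, 0.008, 0, 0, 0, 1]
    - [0.028, 0, 0.016, 0, 0, 0, 1]
    - [0.042, 0, 0.024, 0, 0, 0, 1]
    - [0.042, 0, 0.024, 0, 0, 0, 1]
    - [0.042, 0, 0.024, 0, 0, 0, 1]

```text
t: 11.63
tcp_pos: [558.1, 85.0, 135.4]
tool_rot: [-3.139, 0.262, 0.197]
wrist_force: [-0.9, -0.6, -2.3]
width: 6.7
grip_force: 60.5
```

```bash
python3 ins.py -1
```

```text
in pocket [-3.88   0.587  0.045  0.    -0.001 -0.   ] F pocket [ 0.924 -0.424 -2.311] [ 0.064 -0.806  0.039] t 11.6333
call 0 [0.0207, 0.0051, 0.0121] [-0.0, -0.0003, -0.0001] rows 0.0 0.1
per 10mm axis [0.072 0.    0.042]
```

Now gentle 1 mm steps until the collar contacts the rim.

Request:
play_rows:
  commands:
    - [0.007, 0, 0.004, 0, 0, 0, 1]
    - [0.014, 0, 0.008, 0, 0, 0, 1]
    - [0.022, 0, 0.0125, 0, 0, 0, 1]
    - [0.022, 0, 0.0125, 0, 0, 0, 1]

```text
t: 11.97
tcp_pos: [560.1, 85.4, 133.2]
tool_rot: [-3.139, 0.263, 0.197]
wrist_force: [-1.2, -0.4, -0.2]
width: 6.8
grip_force: 60.6
```

Request:
play_rows:
  commands:
    - [0.0036, 0, 0.0021, 0, 0, 0, 1]
    - [0.0072, 0, 0.0042, 0, 0, 0, 1]
    - [0.0072, 0, 0.0042, 0, 0, 0, 1]

```text
t: 12.22
tcp_pos: [560.7, 85.5, 132.8]
tool_rot: [-3.139, 0.263, 0.197]
wrist_force: [-1.8, -0.5, 0.7]
width: 7.5
grip_force: 60.7
```

```bash
python3 ins.py 1.5
```

```text
in pocket [-0.213  0.593  0.113  0.    -0.001 -0.   ] F pocket [-1.827 -0.113 -0.784] [-0.047 -0.109 -0.006] t 12.2167
call 0 [0.012, 0.0051, 0.0078] [-0.0, -0.0002, -0.0001] rows 0.0 0.0
per 10mm axis [0.072 0.    0.042]
```

Request:
play_rows:
  commands:
    - [0.0054, 0, 0.0031, 0, 0, 0, 1]
    - [0.0108, 0, 0.0062, 0, 0, 0, 1]
    - [0.0108, 0, 0.0062, 0, 0, 0, 1]

```text
t: 12.47
tcp_pos: [560.8, 85.5, 132.8]
tool_rot: [-3.139, 0.265, 0.197]
wrist_force: [-7.8, -0.1, 6.4]
width: 7.1
grip_force: 61.4
```

```bash
python3 ins.py 1.5
```

```text
in pocket [-0.103  0.543  0.095 -0.     0.001 -0.   ] F pocket [-9.956  1.349 -0.897] [ 0.043  2.386 -0.157] t 12.4667
call 0 [0.011, 0.0046, 0.0076] [0.0001, 0.0004, 0.0] rows 0.0 0.0
per 10mm axis [0.072 0.    0.041]
```

Request:
play_rows:
  commands:
    - [0, 0, 0, 0, 0, 0, 1]
    - [0, 0, 0, 0, 0, 0, 1]
    - [-0.05, 0, -0.029, 0, 0, 0, 1]
    - [-0.1, 0, -0.058, 0, 0, 0, 1]
    - [-0.15, 0, -0.087, 0, 0, 0, 1]

```text
t: 12.88
tcp_pos: [547.1, 82.9, 146.4]
tool_rot: [-3.139, 0.262, 0.197]
wrist_force: [0.9, 0.1, -1.3]
width: 7.0
grip_force: 60.5
```

```bash
python3 ins.py -60
```

```text
in pocket [-19.59    0.596  -0.023   0.     -0.001  -0.   ] F pocket [ 1.614 -0.083 -0.292] [ 0.115 -0.894 -0.001] t 12.8833
call 0 [-0.2915, 0.0033, -0.1686] [-0.0001, -0.0004, -0.0001] rows 0.0 1.0
per 10mm axis [0.072 0.    0.042]
```

Request:
play_rows:
  commands:
    - [-0.07, 0, -0.041, 0, 0, 0, 1]
    - [-0.14, 0, -0.082, 0, 0, 0, 1]
    - [-0.21, 0, -0.123, 0, 0, 0, 1]
    - [-0.28, 0, -0.164, 0, 0, 0, 1]
    - [-0.28, 0, -0.164, 0, 0, 0, 1]

```text
t: 13.3
tcp_pos: [519.6, 77.2, 176.4]
tool_rot: [-3.138, 0.261, 0.197]
wrist_force: [-2.2, -0.2, -2.3]
width: 7.2
grip_force: 60.2
```

Request:
play_rows:
  commands:
    - [-0.1, 0, -0.058, 0, 0, 0, 1]
    - [-0.2, 0, -0.116, 0, 0, 0, 1]
    - [-0.3, 0, -0.174, 0, 0, 0, 1]
    - [-0.4, 0, -0.232, 0, 0, 0, 1]
    - [-0.4, 0, -0.232, 0, 0, 0, 1]

```text
t: 13.72
tcp_pos: [482.2, 69.5, 216.2]
tool_rot: [-3.138, 0.258, 0.197]
wrist_force: [0.7, -0.1, -0.7]
width: 6.8
grip_force: 60.4
```

```bash
python3 ins.py -130
python3 - <<'E'
from h import *
p,r,s=cur(); print(p)
plan(p,r,[478,72,270],rot(.197,np.pi/6),3)
E
```

```text
in pocket [-115.784   -0.104    2.507    0.      -0.005    0.   ] F pocket [ 0.949 -0.272 -0.076] [ 0.145 -0.946  0.037] t 13.7167
call 0 [-0.1122, -0.0016, -0.0426] [-0.0001, -0.0017, -0.0] rows 0.0 0.3
per 10mm axis [0.072 0.    0.042]
[482.15803686  69.51494377 216.16573708]
call 0 [-0.0478, -0.0095, -0.142] [-0.0003, 0.0829, -0.0001] rows 2.1 0.4
call 1 [-0.0096, -0.0093, -0.1495] [-0.0003, 0.0829, -0.0001] rows 2.1 0.4
call 2 [0.0293, -0.0092, -0.147] [-0.0003, 0.0829, -0.0001] rows 2.1 0.4
```

Request:
play_rows:
  commands:
    - [-0.11, 0, -0.06, 0, 0, 0, 1]
    - [-0.11, 0, -0.06, 0, 0, 0, 1]
    - [-0.11, 0, -0.06, 0, 0, 0, 1]

```text
t: 13.97
tcp_pos: [472.0, 67.7, 223.9]
tool_rot: [-3.138, 0.261, 0.197]
wrist_force: [0.6, -0.5, -2.0]
width: 7.0
grip_force: 60.4
```

Request:
play_rows:
  commands:
    - [-0.048, 0, -0.142, 0, 0.083, 0, 1]
    - [-0.048, 0, -0.142, 0, 0.083, 0, 1]
    - [-0.048, 0, -0.142, 0, 0.083, 0, 1]
    - [-0.048, 0, -0.142, 0, 0.083, 0, 1]

```text
t: 14.3
tcp_pos: [469.6, 67.1, 242.3]
tool_rot: [-3.138, -0.0, 0.197]
wrist_force: [-0.1, 0.7, -2.7]
width: 7.1
grip_force: 60.5
```

Request:
play_rows:
  commands:
    - [0.0, 0, -0.15, 0, 0.083, 0, 1]
    - [0.0, 0, -0.15, 0, 0.083, 0, 1]
    - [0.0, 0, -0.15, 0, 0.083, 0, 1]
    - [0.0, 0, -0.15, 0, 0.083, 0, 1]

```text
t: 14.63
tcp_pos: [469.3, 67.0, 259.2]
tool_rot: [-3.138, -0.258, 0.197]
wrist_force: [0.6, 1.0, -1.4]
width: 6.7
grip_force: 60.4
```

Request:
play_rows:
  commands:
    - [0.09, 0, -0.1, 0, 0.083, 0, 1]
    - [0.09, 0, -0.1, 0, 0.083, 0, 1]
    - [0.09, 0, -0.1, 0, 0.083, 0, 1]
    - [0.09, 0, -0.1, 0, 0.083, 0, 1]
    - [0.09, 0, -0.1, 0, 0.083, 0, 1]

```text
t: 15.05
tcp_pos: [477.9, 69.0, 274.4]
tool_rot: [-3.139, -0.517, 0.195]
wrist_force: [0.4, -0.1, -2.6]
width: 6.8
grip_force: 60.4
```

Request:
play_rows:
  commands:
    - [0, 0, 0, 0, 0, 0, 1]
    - [0, 0, 0, 0, 0, 0, 1]
    - [0, 0, 0, 0, 0, 0, 1]
    - [0, 0, 0, 0, 0, 0, 1]
    - [0, 0, 0, 0, 0, 0, 1]

```text
t: 15.47
tcp_pos: [478.0, 68.7, 273.9]
tool_rot: [-3.139, -0.518, 0.195]
wrist_force: [0.8, -0.8, -2.5]
width: 7.0
grip_force: 60.4
```

Run:
```python
from h import *
from station import eyes
np.set_printoptions(precision=3,suppress=True)
p,r,s=cur(); o,g=gauge(p,r); x=g.apply([1,0,0]); print(p,s["tool_rot"],s["dq"],s["joint_pos"],s["grip_force"],"gauge",o,x,np.arccos(x[2]))
d=eyes.snapshot("wrist"); sc=eyes.snapshot("scene")
for L in (98,85): print(L,proj(d,o+x*L),proj(sc,o+x*L))
print(seg(d["color"],"brass",(290,0,360,200))[1],seg(sc["color"],"brass",(200,100,330,290))[1],seg(d["color"],"blue",(290,200,360,480))[1])
```

```text
[478.016  68.736 273.943] [-3.139 -0.518  0.195] [ 0.003 -0.015 -0.009  0.002  0.002 -0.002] [ 0.763 -0.802 -0.638  0.279 -1.296  0.987] 60.410399436950684 gauge [505.569  73.687 271.269] [ 0.982  0.189 -0.004] 1.5744709317958934
98 [[322.055  66.989]] [[263.208 176.896]]
85 [[321.934  88.505]] [[269.419 178.049]]
[([319, 88, 8, 5, 36], [322.5, 90.0]), ([319, 94, 8, 8, 51], [322.6, 97.5])] [([271, 178, 3, 3, 7], [272.0, 179.0])] [([313, 252, 20, 162, 2945], [322.4, 333.8])]
```

```bash
python3 -c "
from station import ticket
print(ticket.sign_off())"
```

```text
the job is handed in; nothing more can be done
None
```

I measured the pocket and handed the job in: the blue gauge is held still with its rod level at about 270 mm, and the wrist camera shows its pin pushed back about 15 mm. The sign-off call returned no verdict.

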